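# Find the rocking tin lid and press it home

### The job

One of the four lidded tins in the wooden tray has a lid that is not pushed home: press on the lids near their edges until you find the one that rocks under the finger, then press on the middle of that lid until it is fully home and level. Finish still pressing on it, so that I can tape it down, touching none of the other lids. Only press: lift no lid, and leave the tools and parts around the tray where they are.

Things in the scene. Friction and masses are not known exactly. Their poses are not given: they have to be found in the camera images.
- tray: open wooden tray, 224 x 224 mm, walls 34 mm high and 8 mm thick, a cross of dividers making four square compartments; fixed flat on the bench. Origin: centre of its underside (bench height); x, y along its sides, z up. A tin of 75 mm diameter stands fixed in each compartment, tin centres at x, y = +-52 mm. See the lids' entries for how they behave.
- lid_1: plain steel slip lid of the tin at tray x -52, y +52 mm. Origin: centre of its top face; z normal to that face, up. All four lids look alike: 86 mm across, flat top, skirt 16 mm deep that fits loosely (2 mm) round the tin's mouth, 55 to 95 g, loose enough to lift off.
- lid_2: plain steel slip lid of the tin at tray x -52, y -52 mm. Origin: centre of its top face; z normal to that face, up. At the start all four lids lie level, tops 69 mm above the bench. Three rest on their tin's rim (a ring of 75 mm diameter) and do not give. The other one may be in any compartment.
- lid_3: plain steel slip lid of the tin at tray x +52, y +52 mm. Origin: centre of its top face; z normal to that face, up. The unseated lid stands 4 mm above its tin's rim on a tight spot 20 mm wide at its middle. A press under 1 N near its edge tips it about 0.13 rad towards the finger, down to the rim; let go, it swings back level.
- lid_4: plain steel slip lid of the tin at tray x +52, y -52 mm. Origin: centre of its top face; z normal to that face, up. The unseated lid goes home when its middle is pressed with more than about 14 N (a test press near the edge over 12 N can start it down too): it sinks 4 mm onto its rim, top 65 mm above the bench (its tin is lower), stays there and gives no more.
- bolt: hex bolt standing on its head beside the tray, head 30 mm across and 13 mm high, shank 20 mm, 78 mm tall. Origin: centre of its underside. Not part of the job.
- socket: steel wrench socket standing beside the tray, 36 mm across, 52 mm tall. Origin: centre of its underside. Not part of the job.
- jar: closed glass jar with a steel cap, 64 mm across, 75 mm tall, standing beside the tray. Origin: centre of its underside. Not part of the job.
- spanner: steel spanner 170 mm long lying on the bench beyond the tray. Its x axis runs along it. Not part of the job.

How it is judged:
On the way:
1. a lid, pressed off its middle by the fingers, rocks (tips by more than 0.05 rad) (((angle between lid_1's own z axis and vertical above 0.05 rad and contact force between the fingers and lid_1 above 0.05 N) or (angle between lid_2's own z axis and vertical above 0.05 rad and contact force between the fingers and lid_2 above 0.05 N) or (angle between lid_3's own z axis and vertical above 0.05 rad and contact force between the fingers and lid_3 above 0.05 N) or (angle between lid_4's own z axis and vertical above 0.05 rad and contact force between the fingers and lid_4 above 0.05 N))), for 0.1 s.
At the end, for the whole second after the job is handed in: the lid that rocked is home (its top more than 2.5 mm lower than at the start), the fingers press on it with more than 1 N and on no other lid; all four lids are on their tins and level within 0.03 rad (((z of lid_1 in the frame of tray below 0.0665 m and contact force between the fingers and lid_1 above 1 N and contact force between the fingers and lid_2 below 0.3 N and contact force between the fingers and lid_3 below 0.3 N and contact force between the fingers and lid_4 below 0.3 N) or (z of lid_2 in the frame of tray below 0.0665 m and contact force between the fingers and lid_2 above 1 N and contact force between the fingers and lid_1 below 0.3 N and contact force between the fingers and lid_3 below 0.3 N and contact force between the fingers and lid_4 below 0.3 N) or (z of lid_3 in the frame of tray below 0.0665 m and contact force between the fingers and lid_3 above 1 N and contact force between the fingers and lid_1 below 0.3 N and contact force between the fingers and lid_2 below 0.3 N and contact force between the fingers and lid_4 below 0.3 N) or (z of lid_4 in the frame of tray below 0.0665 m and contact force between the fingers and lid_4 above 1 N and contact force between the fingers and lid_1 below 0.3 N and contact force between the fingers and lid_2 below 0.3 N and contact force between the fingers and lid_3 below 0.3 N)) and angle between each of lid_1, lid_2, lid_3, lid_4's own z axis and vertical below 0.03 rad and z of each of lid_1, lid_2, lid_3, lid_4 in the frame of tray below 0.071 m); the arm keeps its last pose, push and grip.
It fails at once if a lid is lifted (raised more than 8 mm) (z of any of lid_1, lid_2, lid_3, lid_4 in the frame of tray above 0.077 m).
It fails at once if the bolt, socket, jar or spanner is lifted or moved more than 20 mm (distance of any of bolt, socket, jar, spanner from where it was at the start of the episode above 0.02 m).
It also fails if it takes over 48 s, if anything falls off the work surface, if the arm or the gripper's body presses on something with over 40 N, if the wrist force passes 120 N, or if a joint passes its speed limit or range.

### The arm

A 6-joint arm with a two-finger parallel gripper is mounted at the origin on the work surface. World frame = base frame: x ahead of the robot, y to its left, z up, the work surface at z = 0. Lengths are in m, angles in rad, forces in N, time in s.
With the tool pointing down it reaches from about 0.35 to 0.975 m from the base axis. Payload 4.9 kg.
Tool frame: the origin (TCP) lies at the very end of the fingers, on their centre line; the grasp point (between the pads) lies 19 mm behind it; x points along the fingers, y is the direction in which the jaws open and shut, and the axes are right-handed (so a half turn about x gives the same grasp; the last joint's range is limited). The gripper opens to 85 mm and grips with 20 to 120 N. Pads are 22 mm wide; open, the fingers measure 114 mm over their backs; the gripper's body (76 mm by 85 mm) begins 54 mm behind the grasp point. The pads swing forward as they close: fully open they stand 13 mm farther back than shut.
Start: joints at [1.05, 0.053, 1.613, -0, 1.476, -0.119], TCP at [0.244, 0.575, 0.231] pointing down, gripper open.
Joint ranges: [-3.01, 3.01], [-1.01, 2.22], [0.06, 2.58], [-1.02, 4.17], [0.09, 2.62], [-3.14, 3.14]. Speed limits (rad/s): [2.57, 2.57, 3.14, 3.14, 3.14, 3.14].

### API

Orientations are given as a rotation vector (axis times angle).
In Python, from station import ctrl, get_image, calibration, finish_job, search_frame, cut_out, mark_of gives the robot as it stands. The module is installed in compiled form; this text tells all that it offers.
- The arm moves only by the tool arm_command, never from a script. Its argument "plan" is a list that holds one entry, the list of rows, each a list of 7 numbers: the shift along the tool's x, y, z in m, then the turn, a rotation vector about the tool's x, y, z in degrees, then the finger opening in m, from 0 to 0.0854. A call has 1 to 20 rows; each row shifts and turns the pose as measured when the row begins, along the tool's axes as they then stand; what a row does not reach is not made up. A row lasts 1/12 s, in which the tool goes at most 41.7 mm and 7.16 degrees, less where a joint would pass 70% of its speed; a pose out of reach is approached as far as the arm can. A call with a gripper value outside its range is refused whole. The fingers move at their own pace and stop on an object; "squeeze" is the grip in N (left out, the last holds). Time passes only in rows, so rows that do not move let the fingers close. It gives the time, the measured TCP pose, the force and the opening at its end, in the units of the state.
- ctrl.get_obs(): the state, without advancing time (a new reading comes with each control period).
- get_image(name): name is "scene" or "top" or "wrist"; returns the picture (420x560x3 uint8, red, green, blue); there is no depth.
- calibration(name): a dict with "fx", "fy", "cx", "cy" (pixels), "cam_to_world" (4x4, takes a point from camera to world coordinates); the wrist camera has in their place "hand_eye" (4x4, takes a point from camera to tool coordinates, whose origin is the TCP and whose axes are the tool frame's). Camera axes: x right, y down, z forward; pixel columns grow to the right and rows downward; lengths in m; the calibration is good to about 2 mm. A picture is of the moment at which its call begins: read the wrist's pose just before it. calibration takes no time and is no camera call.
- finish_job(): hands the job in, once; it reports no verdict.
Trained networks look in the newest picture that a camera, given by its name, has taken for a name from the list of things; names that differ only in an ending like _2 or _b are one class to them, and where a whole thing is asked for, a point or a joint stands for the part that bears it (a point fixed in the world has none). Each returns a list of dicts, best first, with "conf" (0 to 1); they miss things now and then, are a little off and sometimes report something else, mostly with a low value. They report only what shows in the picture. A call takes as long as a camera call.
- search_frame(camera, thing): "at" ([x, y, z] in m, in the coordinates of the camera as it stood for that picture, good to about 4 mm: the middle of the surface that is visible of it).
- cut_out(camera, thing): "mask" (420x560 bool, what is visible of it).
- mark_of(camera, thing): "at" ([x, y, z] in m, in the coordinates of the camera as it stood for that picture, good to about 4 mm: a listed point, or the origin of a listed thing).
The state is a dict: "t": time; "q": joint angles; "dq": joint speeds; "effort": joint torques, N m; "tool_pos": TCP position; "tool_rot": TCP orientation; "contact_force": force on the tool from outside, world axes, zero at the start; "wrist_torque": the same for the moment, N m; "opening": finger opening in m.
Only numpy, scipy, OpenCV 4.12 (cv2) and the standard library are available. Lean on these libraries where they do the work, as an engineer would, in place of code of your own. Each camera call takes 0.05 s, during which the arm holds its last target. There are 200 camera calls.

## Working session

There is one attempt and no reset: what is moved stays moved. The work goes in short steps, Python scripts to look and compute and a tool call to move; the robot and the scene stay as the last step left them, time stands still between calls to the robot, and variables do not carry over. Pictures are saved under pics/ and viewed, about 8 in all and at most 12, crops included, and the job is handed in when it is done.

Besides the shell and the picture viewer there is one more tool, called after "Request:" as a command line: name --argument value ..., lists and objects as JSON in quotes. arm_command: Moves the arm, as the interface text tells. Its arguments: {"type":"object","properties":{"plan":{"type":"array","items":{"type":"array","items":{"type":"array","items":{"type":"number"}}}},"squeeze":{"type":"number"}},"required":["plan"]}

```bash
mkdir -p pics; cat > h.py <<'E'
import numpy as np, cv2
from scipy.spatial.transform import Rotation as R
from station import *
def T(cam):
    c=calibration(cam)
    if cam!="wrist": return np.array(c["cam_to_world"])
    o=ctrl.get_obs(); M=np.eye(4); M[:3,:3]=R.from_rotvec(o["tool_rot"]).as_matrix(); M[:3,3]=o["tool_pos"]
    return M@np.array(c["hand_eye"])
def w(cam,p): return (T(cam)@np.r_[p,1])[:3]
def snap(cam,name):
    im=get_image(cam); cv2.imwrite(f"pics/{name}.png",im[:,:,::-1]); return im
E
python3 - <<'E'
from h import *
np.set_printoptions(precision=3,suppress=True)
snap("scene","s0"); snap("top","t0")
o=ctrl.get_obs(); print(o["t"],o["tool_pos"],R.from_rotvec(o["tool_rot"]).as_matrix(),o["opening"])
for n in ["lid_1","tray","bolt","socket","jar","spanner"]:
    for r in mark_of("top",n): print(n,r["conf"],w("top",r["at"]))
E
```

```text
0.1 [0.244 0.575 0.23 ] [[-0.001  0.391  0.92 ]
 [-0.002  0.92  -0.391]
 [-1.    -0.002 -0.   ]] 0.08528215977892958
lid_1 0.95 [ 0.492 -0.112  0.07 ]
lid_1 0.72 [ 0.591 -0.089  0.07 ]
lid_1 0.58 [ 0.617 -0.192  0.07 ]
tray 0.62 [ 0.552 -0.15  -0.003]
bolt 0.47 [ 0.431  0.001 -0.004]
socket 0.71 [ 0.53  -0.329 -0.002]
jar 0.94 [ 0.556  0.035 -0.   ]
spanner 0.65 [ 0.726 -0.116  0.002]
spanner 0.59 [ 0.591 -0.091  0.07 ]
```

View pics/t0.png

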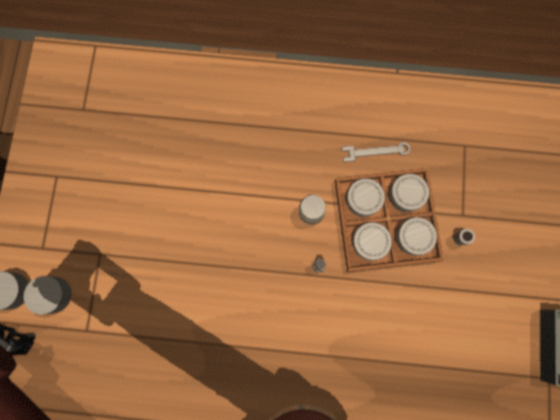

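```bash
python3 - <<'E'
from h import *
np.set_printoptions(precision=3,suppress=True)
c=calibration("top");M=T("top");print(c["fx"],c["cx"],c["cy"],M)
im=cv2.imread("pics/t0.png");g=cv2.medianBlur(cv2.cvtColor(im,cv2.COLOR_BGR2GRAY),3)
r=c["fx"]*.043/(M[2,3]-.069);print("r",r)
C=cv2.HoughCircles(g,cv2.HOUGH_GRADIENT,1,r*1.7,param1=120,param2=15,minRadius=int(r-3),maxRadius=int(r+4))
for u,v,q in C[0][:8]:
    d=M[:3,:3]@np.array([(u-c["cx"])/c["fx"],(v-c["cy"])/c["fy"],1]); print(u,v,q,M[:3,3]+d*(.069-M[2,3])/d[2])
E
```

```text
497.5987358984515 288.53040980208164 200.93823093630948 [[ 0.098 -0.975  0.199  0.336]
 [-0.995 -0.096  0.019  0.066]
 [ 0.001 -0.2   -0.98   1.194]
 [ 0.     0.     0.     1.   ]]
r 19.018059315062914
372.5 240.5 19.0 [ 0.492 -0.111  0.069]
416.5 235.5 18.0 [ 0.513 -0.21   0.069]
410.5 190.5 18.0 [ 0.617 -0.192  0.069]
364.5 197.5 19.1 [ 0.59  -0.087  0.069]
43.5 296.5 20.2 [0.296 0.607 0.069]
```

The picture shows the tray at about (388,220) with lids at (372,240), (416,235), (410,190) and (364,197). The jar is at (312,209), bolt at (319,263), socket at (465,237) and spanner at (376,151). The lid pitch and height match the given sizes, so I'm moving to lid A with the fingers closing.

Request:
arm_command --plan '[[[0,-0.0297,0.026,0,0,0,0],[0,-0.0297,0.026,0,0,0,0],[0,-0.0297,0.026,0,0,0,0],[0,-0.0297,0.026,0,0,0,0],[0,-0.0297,0.026,0,0,0,0],[0,-0.0297,0.026,0,0,0,0],[0,-0.0297,0.026,0,0,0,0],[0,-0.0297,0.026,0,0,0,0],[0,-0.0297,0.026,0,0,0,0],[0,-0.0297,0.026,0,0,0,0],[0,-0.0297,0.026,0,0,0,0],[0,-0.0297,0.026,0,0,0,0],[0,-0.0297,0.026,0,0,0,0],[0,-0.0297,0.026,0,0,0,0],[0,-0.0297,0.026,0,0,0,0],[0,-0.0297,0.026,0,0,0,0],[0,-0.0297,0.026,0,0,0,0],[0,-0.0297,0.026,0,0,0,0]]]' --squeeze 30

```text
t: 1.9
tool_pos: [0.4749, -0.1231, 0.2334]
tool_rot: [0.306, 1.535, -0.3]
contact_force: [0.2, -0.1, 0.6]
opening: -0.0003
```

```bash
python3 - <<'E'
from h import *
np.set_printoptions(precision=4,suppress=True)
o=ctrl.get_obs(); M=T("wrist"); im=snap("wrist","w0")
print(o["tool_pos"],R.from_rotvec(o["tool_rot"]).as_matrix(),o["dq"],calibration("wrist"))
c=calibration("wrist")
for r in mark_of("wrist","lid_1"): print(r["conf"],(M@np.r_[r["at"],1])[:3])
g=cv2.medianBlur(cv2.cvtColor(im,cv2.COLOR_RGB2GRAY),5); rr=c["fx"]*.043/(M[2,3]-.069)
C=cv2.HoughCircles(g,cv2.HOUGH_GRADIENT,1,rr*1.7,param1=120,param2=20,minRadius=int(rr*.9),maxRadius=int(rr*1.1))
for u,v,q in C[0][:8]:
    d=M[:3,:3]@np.array([(u-c["cx"])/c["fx"],(v-c["cy"])/c["fy"],1]); print(u,v,q,M[:3,3]+d*(.069-M[2,3])/d[2])
E
```

```text
[ 0.4749 -0.1231  0.2334] [[ 0.0145  0.3777  0.9258]
 [ 0.0009  0.9259 -0.3778]
 [-0.9999  0.0063  0.0131]] [-0.8101  0.6838 -0.5485  0.0195 -0.1515 -0.7975] {'fx': 377.17937651200134, 'fy': 377.17937651200134, 'cx': 275.65887918974846, 'cy': 204.91243027409, 'hand_eye': array([[ 0.0002, -0.2874,  0.9578, -0.1426],
       [ 1.    ,  0.0016,  0.0003,  0.0007],
       [-0.0017,  0.9578,  0.2874, -0.0724],
       [ 0.    ,  0.    ,  0.    ,  1.    ]])}
0.8 [ 0.5168 -0.2132  0.0702]
0.73 [ 0.4926 -0.1087  0.066 ]
298.5 191.5 47.4 [ 0.4923 -0.1074  0.069 ]
202.5 246.5 51.9 [ 0.5072 -0.2037  0.069 ]
360.5 289.5 48.5 [ 0.6006 -0.0883  0.069 ]
```

View pics/w0.png

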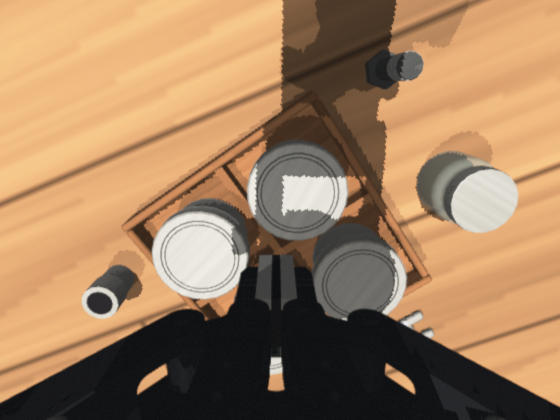

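The wrist view shows three lids at (298,191), (202,250) and (360,280), clear of the fingers. The positions agree with the top view to within about 8 mm, and the arm was still moving when this was taken. Next I go down over lid A's near edge.

Request:
arm_command --plan '[[[0.02,0.005,-0.004,0,0,0,0],[0.03,0.005,-0.005,0,0,0,0],[0.03,0.005,-0.005,0,0,0,0],[0.03,0.005,-0.004,0,0,0,0],[0.02,0,0,0,0,0,0],[0,0,0,0,0,0,0],[0,0,0,0,0,0,0]]]'

```text
t: 2.58
tool_pos: [0.4699, -0.1008, 0.1019]
tool_rot: [0.313, 1.529, -0.31]
contact_force: [0.5, -0.6, 0.8]
opening: -0.0002
```

```bash
python3 - <<'E'
from h import *
np.set_printoptions(precision=4,suppress=True)
o=ctrl.get_obs(); print(o["tool_pos"],R.from_rotvec(o["tool_rot"]).as_matrix(),o["dq"],o["contact_force"])
E
```

```text
[ 0.4699 -0.1008  0.1019] [[ 0.0196  0.3874  0.9217]
 [-0.0017  0.9219 -0.3874]
 [-0.9998  0.006   0.0187]] [ 0.0104  0.014   0.0321  0.001  -0.0015  0.0027] [ 0.4651 -0.5851  0.7891]
```

Request:
arm_command --plan '[[[0.008,0,-0.003,0,1.1,0,0],[0.008,0,-0.002,0,0,0,0],[0.006,0,0,0,0,0,0],[0.002,0,0,0,0,0,0],[0.0015,0,0,0,0,0,0],[0.0015,0,0,0,0,0,0]]]'

```text
t: 3.08
tool_pos: [0.4692, -0.0996, 0.079]
tool_rot: [0.315, 1.539, -0.307]
contact_force: [0.3, 0.1, 0.4]
opening: -0.0004
```

Request:
arm_command --plan '[[[0.002,0,-0.003,0,0,0,0],[0.002,0,0,0,0,0,0],[0.002,0,0,0,0,0,0],[0.002,0,0,0,0,0,0],[0.002,0,0,0,0,0,0]]]'

```text
t: 3.5
tool_pos: [0.4674, -0.0989, 0.0696]
tool_rot: [0.315, 1.536, -0.308]
contact_force: [-0.3, 0.5, -0.6]
opening: -0.0002
```

Request:
arm_command --plan '[[[0.0015,0,0,0,0,0,0],[0.0015,0,0,0,0,0,0]]]'

```text
t: 3.67
tool_pos: [0.4674, -0.0989, 0.0665]
tool_rot: [0.315, 1.536, -0.308]
contact_force: [-4.0, 0.8, 9.6]
opening: -0.0002
```

Request:
arm_command --plan '[[[0.0015,0,0,0,0,0,0],[0.0015,0,0,0,0,0,0]]]'

```text
t: 3.83
tool_pos: [0.4676, -0.0989, 0.0663]
tool_rot: [0.315, 1.539, -0.308]
contact_force: [-7.0, 1.6, 12.7]
opening: 0.0001
```

Lid A stopped the finger near z 0.0664, which could mean either a rigid lid or a small tip. Comparing with lid D.

Request:
arm_command --plan '[[[-0.012,0,0,0,0,0,0],[-0.01,0,0,0,0,0,0],[0,0.015,0.021,0,0,0,0],[0,0.015,0.022,0,0,0,0],[0,0.015,0.022,0,0,0,0],[0,0.015,0.02,0,0,0,0],[0,0,0,0,0,0,0],[0.004,0,0,0,0,0,0],[0.004,0,0,0,0,0,0]]]'

```text
t: 4.58
tool_pos: [0.5744, -0.0762, 0.0846]
tool_rot: [0.315, 1.534, -0.309]
contact_force: [-0.3, -0.6, 0.2]
opening: 0.0003
```

Request:
arm_command --plan '[[[0.003,0,-0.005,0,0,0,0],[0.003,0,-0.004,0,0,0,0],[0.003,0,0,0,0,0,0],[0.002,0,0,0,0,0,0],[0.002,0,0,0,0,0,0],[0.0015,0,0,0,0,0,0]]]'

```text
t: 5.08
tool_pos: [0.5609, -0.0727, 0.0684]
tool_rot: [0.317, 1.538, -0.31]
contact_force: [-4.9, 2.8, 14.6]
opening: -0.0002
```

Request:
arm_command --plan '[[[0.0015,0,0,0,0,0,0],[0.0015,0,0,0,0,0,0]]]'

```text
t: 5.25
tool_pos: [0.561, -0.0727, 0.0686]
tool_rot: [0.317, 1.538, -0.31]
contact_force: [-3.8, 1.1, 8.1]
opening: 0.0002
```

Request:
arm_command --plan '[[[0.001,0,0,0,0,0,0]]]'

```text
t: 5.33
tool_pos: [0.5609, -0.0727, 0.0687]
tool_rot: [0.318, 1.538, -0.31]
contact_force: [-2.7, 0.6, 3.8]
opening: -0.0004
```

Request:
arm_command --plan '[[[0.001,0,0,0,0,0,0]]]'

```text
t: 5.42
tool_pos: [0.5609, -0.0727, 0.0686]
tool_rot: [0.318, 1.538, -0.31]
contact_force: [-2.9, 1.3, 5.9]
opening: 0.0001
```

D is rigid at 0.0686, while A gave about 2.2 mm, so A is the suspect. Pressing A again, lightly and slightly farther out, to confirm.

Request:
arm_command --plan '[[[-0.01,0,0,0,0,0,0],[-0.01,0,0,0,0,0,0],[0,-0.016,-0.02,0,0,0,0],[0,-0.016,-0.02,0,0,0,0],[0,-0.016,-0.02,0,0,0,0],[0,-0.012,-0.015,0,0,0,0],[0,0,0,0,0,0,0],[0,0,0,0,0,0,0],[0.003,0,0,0,0,0,0]]]'

```text
t: 6.17
tool_pos: [0.4688, -0.1013, 0.092]
tool_rot: [0.315, 1.526, -0.311]
contact_force: [-0.2, 0.4, -0.1]
opening: -0.0003
```

Request:
arm_command --plan '[[[0.004,0.001,-0.004,0,0,0,0],[0.004,0,-0.003,0,0,0,0],[0.004,0,0,0,0,0,0],[0.003,0,0,0,0,0,0],[0.002,0,0,0,0,0,0],[0.001,0,0,0,0,0,0]]]'

```text
t: 6.67
tool_pos: [0.4651, -0.0964, 0.0719]
tool_rot: [0.314, 1.526, -0.309]
contact_force: [-0.8, -0.8, -0.2]
opening: 0.0002
```

Request:
arm_command --plan '[[[0.0015,0,0,0,0,0,0],[0.001,0,0,0,0,0,0]]]'

```text
t: 6.83
tool_pos: [0.4652, -0.0962, 0.0687]
tool_rot: [0.314, 1.527, -0.309]
contact_force: [0.2, -0.3, -0.3]
opening: -0.0001
```

Request:
arm_command --plan '[[[0.001,0,0,0,0,0,0]]]'

```text
t: 6.92
tool_pos: [0.4652, -0.0963, 0.0676]
tool_rot: [0.314, 1.527, -0.309]
contact_force: [-0.6, -0.2, 0.2]
opening: 0.0003
```

Request:
arm_command --plan '[[[0.001,0,0,0,0,0,0]]]'

```text
t: 7.0
tool_pos: [0.4653, -0.0963, 0.0666]
tool_rot: [0.314, 1.527, -0.309]
contact_force: [-0.3, -0.4, 2.2]
opening: 0.0002
```

Request:
arm_command --plan '[[[0.001,0,0,0,0,0,0]]]'

```text
t: 7.08
tool_pos: [0.4654, -0.0963, 0.0661]
tool_rot: [0.314, 1.527, -0.309]
contact_force: [-4.9, 1.4, 8.6]
opening: -0.0
```

```bash
python3 - <<'E'
from h import *
im=snap("wrist","w1"); sc=get_image("scene")
M=np.linalg.inv(T("scene"))@np.r_[.492,-.11,.069,1]; c=calibration("scene")
u=int(c["cx"]+c["fx"]*M[0]/M[2]); v=int(c["cy"]+c["fy"]*M[1]/M[2]); print(u,v)
a=cv2.resize(sc[max(v-50,0):v+50,max(u-60,0):u+70],(520,400),interpolation=cv2.INTER_CUBIC)
b=cv2.resize(im[:,:],(280,400)) if 0 else cv2.resize(im[100:340,200:360],(267,400))
cv2.imwrite("pics/c1.png",np.hstack([a,b])[:,:,::-1])
o=ctrl.get_obs();print(o["tool_pos"],o["contact_force"])
E
```

```text
154 223
[ 0.46541583 -0.09628951  0.06626807] [-1.24595921  1.05400377  4.3360855 ]
```

View pics/c1.png

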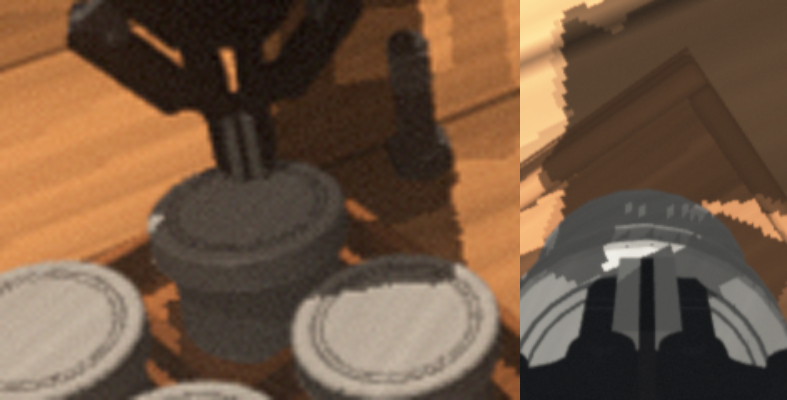

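In the left crop, the pressed lid at about (245,215) is visibly tipped towards the finger, with its front skirt raised. The neighbouring lids lie level. A is the one that rocks, so now I press its middle.

Request:
arm_command --plan '[[[-0.01,0,0,0,0,0,0],[-0.005,-0.001,0.01,0,0.7,0,0],[0,-0.001,0.01,0,0.7,0,0],[0,0,0.007,0,0,0,0],[0,0,0,0,0,0,0],[0.002,0,0,0,0,0,0]]]'

```text
t: 7.68
tool_pos: [0.4913, -0.1095, 0.0835]
tool_rot: [0.318, 1.548, -0.306]
contact_force: [0.1, -0.1, -0.3]
opening: 0.0001
```

Request:
arm_command --plan '[[[0.004,0,0,0,0,0,0],[0.004,0,0,0,0,0,0],[0.002,0,0,0,0,0,0],[0.0015,0,0,0,0,0,0],[0.0015,0,0,0,0,0,0],[0.001,0,0,0,0,0,0]]]'

```text
t: 8.18
tool_pos: [0.4896, -0.1085, 0.0685]
tool_rot: [0.318, 1.55, -0.306]
contact_force: [-4.3, 1.6, 11.8]
opening: -0.0002
```

Request:
arm_command --plan '[[[0.002,0,0,0,0,0,0],[0.002,0,0,0,0,0,0]]]'

```text
t: 8.35
tool_pos: [0.4897, -0.1086, 0.068]
tool_rot: [0.317, 1.552, -0.306]
contact_force: [-6.0, 2.2, 13.2]
opening: -0.0003
```

Request:
arm_command --plan '[[[0.003,0,0,0,0,0,0],[0.003,0,0,0,0,0,0]]]'

```text
t: 8.52
tool_pos: [0.4897, -0.1085, 0.0662]
tool_rot: [0.317, 1.555, -0.305]
contact_force: [-6.8, 1.7, 13.6]
opening: 0.0001
```

Request:
arm_command --plan '[[[0.004,0,0,0,0,0,0],[0.004,0,0,0,0,0,0]]]'

```text
t: 8.68
tool_pos: [0.4899, -0.1086, 0.0645]
tool_rot: [0.316, 1.559, -0.305]
contact_force: [-15.8, 6.0, 33.6]
opening: 0.0002
```

Request:
arm_command --plan '[[[0.004,0,0,0,0,0,0],[0.003,0,0,0,0,0,0]]]'

```text
t: 8.85
tool_pos: [0.4899, -0.1086, 0.0647]
tool_rot: [0.315, 1.564, -0.305]
contact_force: [-8.0, 2.1, 14.4]
opening: -0.0002
```

Request:
arm_command --plan '[[[0.002,0,0,0,0,0,0],[0.002,0,0,0,0,0,0],[0.002,0,0,0,0,0,0]]]'

```text
t: 9.1
tool_pos: [0.4899, -0.1086, 0.0648]
tool_rot: [0.314, 1.567, -0.305]
contact_force: [-7.6, 1.8, 13.5]
opening: 0.0003
```

```bash
python3 - <<'E'
from h import *
for i in range(3): sc=get_image("scene")
o=ctrl.get_obs();print(o["t"],o["tool_pos"],o["contact_force"])
cv2.imwrite("pics/c2.png",cv2.resize(sc[160:290,70:240],(680,520),interpolation=cv2.INTER_CUBIC)[:,:,::-1])
E
```

```text
9.25 [ 0.48989729 -0.10858089  0.06474766] [-6.96204523  2.00186581 12.17575448]
```

View pics/c2.png

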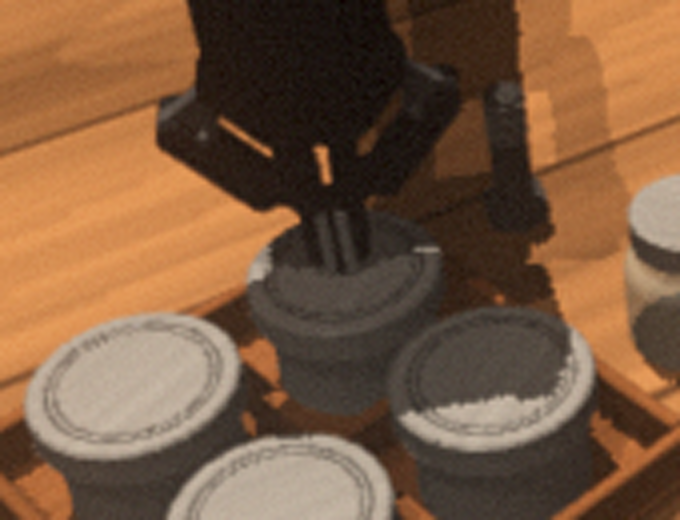

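The lid at (345,275) is now level and lower than its neighbours. The fingers press its middle with about 12 N and are well clear of the other lids. Handing in.

```bash
python3 -c "
from station import *
print(finish_job())"
```

```text
the job is handed in; nothing more can be done
None
```

The loose lid was the one nearest the robot and closest to the bolt. It is now pressed home, and I handed the job in with the closed fingers still pressing on its middle.

- **Finding it:** Pressed near its edge, this lid gave about 2.5 mm (to z 0.0665) with almost no force, and the picture showed it tipped towards the finger. The lid next to it on the jar side stayed rigid at z 0.0686 under 4–15 N. I did not test the other two lids, because the rocking was already clear. That also means I have no direct reading on them.
- **Pressing it home:** On the middle, it held at 68.5 mm up to about 12 N. It then sank about 4 mm and stopped at 64.5–64.8 mm, giving no more at 34 N.
- **Last check:** The fingers were pressing with about 12 N at t = 9.25 s. In the picture the lid looked level and the fingers were clear of the other lids.
- **Over the test limit:** Two of my edge presses went above the 12 N limit. One was 12.7 N on this lid, which did not start it down. The other was 14.6 N on the rigid lid.
- **Sideways force:** The final press also carries about 7 N sideways. The fingers did not slip.

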